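Gauge a bar with the gripper and set the stop bolt to match

ROBOT

A 6-joint arm with a two-finger parallel gripper is mounted at the origin on the work surface. World frame = base frame: x ahead of the robot, y to its left, z up, the work surface at z = 0. Lengths are in m, angles in rad, forces in N, time in s.
With the tool pointing down it reaches from about 0.375 to 0.9 m from the base axis. Payload 3.1 kg.
Tool frame: the origin (TCP) lies between the finger pads; the fingertips stand 19 mm ahead of it and the grasp point (between the pads) is the TCP; z points along the fingers, y is the line along which they close (so a half turn about z gives the same grasp; the last joint's range is limited). The gripper opens to 87 mm and grips with 3 to 60 N. Pads are 19 mm wide; open, the fingers measure 117 mm over their backs; the gripper's body (75 mm by 190 mm) begins 51 mm behind the grasp point.
Start: joints at [1.026, 0.527, 1.433, -0, 1.181, -0.178], TCP at [0.224, 0.583, 0.213] pointing down, gripper open.
Joint ranges: [-3.08, 3.08], [-0.75, 2.2], [0.22, 2.44], [-1.43, 4.57], [0, 2.65], [-2.85, 2.85]. Speed limits (rad/s): [2.79, 2.79, 3.14, 3.14, 3.14, 3.14].

INTERFACE

Orientations are given as a unit quaternion [x, y, z, w].
In Python, from rig import robot, camera, camera_info, hand_in gives the robot as it stands.
- The arm moves only by the shell command python3 -m handwheel 'ROWS' [FORCE]. ROWS is a JSON object of lists of equal length, an entry for each row: "hand": the opening, from 0 (shut) to 1 (fully open); "translation": the shift along the world's x, y, z in mm, a list of three; "turn": the turn, a rotation vector about the world's x, y, z in rad, a list of three. In form: {"hand": [hand, ...], "translation": [[tx, ty, tz], ...], "turn": [[ax, ay, az], ...]}. A call has 1 to 12 rows; each row is the pose to reach, as a shift and turn from the pose commanded when the call began; what a row does not reach only later rows make up. A row lasts 1/12 s, in which the tool goes at most 41.7 mm and 7.16 degrees, less where a joint would pass 70% of its speed; a pose out of reach is approached as far as the arm can. A call with a gripper value outside its range is refused whole. The fingers move at their own pace and stop on an object; FORCE is the grip in N (left out, the last holds). Time passes only in rows, so rows that repeat a pose let the fingers close. It gives the time, the measured TCP pose, the force, the opening and the grip force at its end, in the units of the state.
- robot.get_obs(): the state, without advancing time (a new reading comes with each control period).
- camera(name): name is "scene" or "top" or "wrist"; returns (picture, depth): 400x640x3 uint8, red, green, blue; 400x640 float32, m along the optical axis (not along the pixel's ray), 0 where there is no reading.
- camera_info(name): a dict with "vertical_fov" (degrees; the focal length in pixels is half the picture's height over the tangent of half this angle, whatever the lens; pixels are square), "cx", "cy" (the principal point, pixels), "world_from_camera" (4x4, takes a point from camera to world coordinates). Camera axes: x right, y down, z forward; pixel columns grow to the right and rows downward; lengths in m; the calibration is good to about 2 mm. A picture is of the moment at which its call begins: read the wrist's pose just before it. camera_info takes no time and is no camera call; for the wrist camera it gives the pose at the moment of the call.
- hand_in(): hands the job in; it is judged then, once.
The state is a dict: "time": time; "q": joint angles; "joint_velocities": joint speeds; "joint_torque": joint torques, N m; "position": TCP position; "tool_rot": TCP orientation; "ft_force": force on the tool from outside, world axes, zero at the start; "moment": the same for the moment, N m; "grip_width": finger opening in m; "grip_force": force on a finger pad.
Only numpy, scipy, OpenCV 4.12 (cv2) and the standard library are available. Lean on these libraries where they do the work, as an engineer would, in place of code of your own. Each camera call takes 0.05 s, during which the arm holds its last target. There are 200 camera calls.

TASK

Pinch the upright web of the aluminium bar that stands inside the yellow tape outline to gauge its thickness: it is 10, 15 or 20 mm. Then set the blue jig's stop bolt for that bar: slide the bolt until its red-knobbed handle is at the matching notch (one dot for 10 mm, two for 15, three for 20) and turn the handle fully down into it. Leave the bars standing where they are, and do not disturb the other things on the desk.

Things in the scene. Friction and masses are not known exactly. Their poses are not given: they have to be found in the camera images.
- outline (a point): centre, at desk height, of the rectangle of flat yellow tape on the desk, 190 by 130 mm (x, y) outside; the bar to be gauged stands in it. Two more such bars, of the other thicknesses, stand farther back; a radio, jar, mug, tweezers and straight key are bystanders
- gauge (a point): point 40 mm above the outline's centre, axes as the outline's: within 7 mm the centre of the bar to gauge, a loose aluminium T-section, 120 mm long (along x within 0.1 rad), 80 mm tall, 0.35 to 0.65 kg, on a flange 60 mm wide (y), 6 mm thick. Its upright web, midway across the flange, is 10, 15 or 20 mm thick (y) up to the top, all along
- jig: blue steel jig, fixed to the desk, base 150 by 240 by 12 mm (x, y, z); origin at the centre of its underside. Bolt axis along its y, at x = +30 mm, 45 mm above the desk, in two dark brackets (15 mm wide, 66 mm tall) at y = -85 and +85 mm. An aluminium comb stands at x = -12 to +3 mm with three notches at y = -40, 0 and +40 mm, marked by one, two and three white dots on the base
- notch_one (a point): the notch of the jig's comb marked with one dot, for 10 mm stock. The point is midway between its two teeth, 50 mm above the table; axes as the jig's. The gap is 22 mm wide along the jig's y; the teeth are 15 mm thick (x) and reach 58 mm above the table
- notch_two (a point): the notch of the jig's comb marked with two dots, for 15 mm stock. The point is midway between its two teeth, 50 mm above the table; axes as the jig's. The gap is 22 mm wide along the jig's y; the teeth are 15 mm thick (x) and reach 58 mm above the table
- notch_three (a point): the notch of the jig's comb marked with three dots, for 20 mm stock. The point is midway between its two teeth, 50 mm above the table; axes as the jig's. The gap is 22 mm wide along the jig's y; the teeth are 15 mm thick (x) and reach 58 mm above the table
- bolt (a joint): sliding of the steel bolt (310 mm rod, 14 mm thick) along the jig's +y, in m: the y of the handle in the jig's frame, so -0.04, 0, +0.04 at notches one, two, three; stops at -0.06 and +0.06. It stays where it is left; 2 to 3 N move it
- handle (a joint): turning of the handle about the bolt's axis, rad: 0 = straight up, positive = leaning to the jig's -x (over the comb), stop at 1.45 = down in a notch, nearly level. It stays where it is left; about 1.5 N at the knob turns it. Beyond about 1.0 rad it must be between two teeth
- handle_knob (a point): centre of the red ball knob, 20 mm in diameter, 75 mm from the bolt's axis at the end of a handle rod 10 mm thick

How it is judged:
On the way, in this order (a step that is already met when the one before it is completed fails the run):
1. the bar inside the outline is pinched (((horizontal distance between bar_r_mid and outline below 0.06 m and contact force between the fingers and bar_r above 3 N and distance between the grasp point and bar_r_mid below 0.07 m) or (horizontal distance between bar_p_mid and outline below 0.06 m and contact force between the fingers and bar_p above 3 N and distance between the grasp point and bar_p_mid below 0.07 m) or (horizontal distance between bar_q_mid and outline below 0.06 m and contact force between the fingers and bar_q above 3 N and distance between the grasp point and bar_q_mid below 0.07 m))), for 0.2 s.
2. the bolt's handle is down in the notch that matches the bar in the outline (((horizontal distance between bar_r_mid and outline below 0.06 m and value of joint bolt between -0.049 and -0.031 m and value of joint handle above 1.25 rad) or (horizontal distance between bar_p_mid and outline below 0.06 m and value of joint bolt between -0.009 and 0.009 m and value of joint handle above 1.25 rad) or (horizontal distance between bar_q_mid and outline below 0.06 m and value of joint bolt between 0.031 and 0.049 m and value of joint handle above 1.25 rad))), for 0.2 s.
At the end, for the whole second after the job is handed in: bolt within 9 mm of the notch for the bar in the outline (10 mm: one dot, 15: two, 20: three), handle down past 1.25 rad; all bars upright (tilt under 0.1 rad), within 30 mm of their starts, the gauged one within 60 mm of the outline's centre (((horizontal distance between bar_r_mid and outline below 0.06 m and value of joint bolt between -0.049 and -0.031 m and value of joint handle above 1.25 rad) or (horizontal distance between bar_p_mid and outline below 0.06 m and value of joint bolt between -0.009 and 0.009 m and value of joint handle above 1.25 rad) or (horizontal distance between bar_q_mid and outline below 0.06 m and value of joint bolt between 0.031 and 0.049 m and value of joint handle above 1.25 rad)) and distance of each of bar_r_mid, bar_p_mid, bar_q_mid from where it was at the start of the episode below 0.03 m and angle between each of bar_r_mid, bar_p_mid, bar_q_mid's own z axis and vertical below 0.1 rad); the robot touches nothing.
It fails at once if the handheld is moved more than 30 mm (distance of handheld from where it was at the start of the episode above 0.03 m).
It fails at once if the jar is moved more than 30 mm (distance of jar from where it was at the start of the episode above 0.03 m).
It fails at once if the mug is moved more than 30 mm (distance of mug from where it was at the start of the episode above 0.03 m).
It fails at once if the tweezers is moved more than 30 mm (distance of tweezers from where it was at the start of the episode above 0.03 m).
It also fails if it takes over 54 s, if anything falls off the work surface, if the arm or the gripper's body presses on something with over 40 N, if the wrist force passes 120 N, or if a joint passes its speed limit or range.

## Working session

There is one attempt and no reset: what is moved stays moved. The work goes in short steps, Python scripts to look and compute and a shell command to move; the robot and the scene stay as the last step left them, time stands still between calls to the robot, and variables do not carry over. Pictures are saved under pics/ and viewed, at most 10 in all, crops included, and the job is handed in when it is done.

```bash
mkdir -p pics
cat > h.py <<'E'
import numpy as np, cv2
from rig import robot, camera, camera_info, hand_in
def cap(n,f):
    i=camera_info(n); p,d=camera(n); cv2.imwrite('pics/'+f+'.png',p[:,:,::-1]); np.savez('pics/'+f+'.npz',p=p,d=d,T=i['world_from_camera'],f=200/np.tan(np.radians(i['vertical_fov'])/2),c=[i['cx'],i['cy']]); return p,d
def load(f): return np.load('pics/'+f+'.npz')
def ray(s,u,v,z):
    T=s['T'];r=T[:3,:3]@np.array([(u-s['c'][0])/s['f'],(v-s['c'][1])/s['f'],1]);o=T[:3,3];return o+r*(z-o[2])/r[2]
def cloud(s):
    v,u=np.mgrid[:400,:640];d=s['d'];P=np.stack([(u-s['c'][0])/s['f']*d,(v-s['c'][1])/s['f']*d,d],-1);return P@s['T'][:3,:3].T+s['T'][:3,3]
E
python3 - <<'E'
from h import *
cap('top','top1');cap('scene','scene1')
o=robot.get_obs();print(o)
for n in('top','scene'):print(camera_info(n))
E
```

```text
{'time': 0.1, 'q': array([ 1.02554891e+00,  5.28365583e-01,  1.43377019e+00,  5.29010327e-06,
        1.18142185e+00, -1.78509504e-01]), 'joint_velocities': array([ 8.02968069e-04, -4.07920098e-03, -4.02765770e-03,  2.09541338e-04,
       -9.00190279e-04,  1.08325303e-05]), 'joint_torque': array([-1.64616029e-05, -4.40983629e+01, -1.77149016e+01,  6.34777662e-02,
        5.32629818e-02, -6.67643963e-05]), 'position': array([0.22372542, 0.58285629, 0.21257546]), 'tool_rot': array([ 1.82343978e-01,  9.83234310e-01, -9.17989192e-04, -3.50119330e-04]), 'ft_force': array([-0.4035242 ,  0.06433681,  0.02449737]), 'moment': array([-0.05241583, -0.01115335,  0.04656467]), 'grip_force': 0.0, 'grip_width': 0.08733399875349283}
{'vertical_fov': 55.64782427971458, 'cx': 322.7813763335876, 'cy': 200.2157157794446, 'world_from_camera': array([[-0.00545733, -0.98027499,  0.19756308,  0.3948517 ],
       [-0.99984289,  0.00201706, -0.01761055,  0.03672532],
       [ 0.01686469, -0.19762815, -0.98013198,  0.82113151],
       [ 0.        ,  0.        ,  0.        ,  1.        ]])}
{'vertical_fov': 51.751561312115875, 'cx': 324.1353697632014, 'cy': 199.1457189070045, 'world_from_camera': array([[ 0.83242539,  0.35798587, -0.42298237,  0.85614563],
       [ 0.55394764, -0.51762203,  0.65208086, -0.405946  ],
       [ 0.01449074, -0.77711875, -0.62918715,  0.54960585],
       [ 0.        ,  0.        ,  0.        ,  1.        ]])}
```

View pics/top1.png

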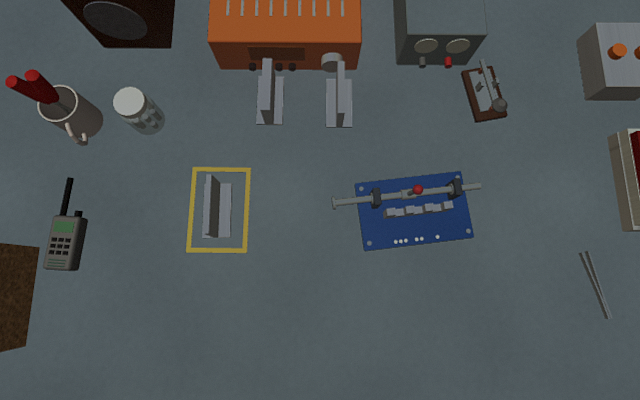

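View pics/scene1.png

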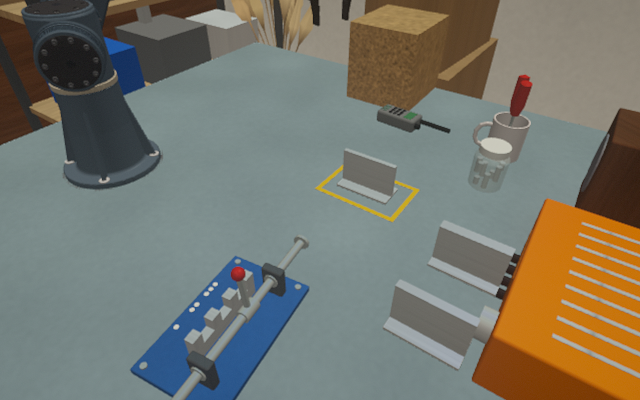

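The top view shows the outline at about (219,210), with its bar's web running along the image vertical. The jig is at about (415,211), with three dots on its left (+y), and the red knob is at (418,189). The knob is almost upright, between notches one and two.

Run:
```python
from h import *
s=load('top1');hsv=cv2.cvtColor(s['p'],cv2.COLOR_RGB2HSV);P=cloud(s)
def mask(lo,hi): return cv2.inRange(hsv,lo,hi)
m=mask((20,120,80),(35,255,255));m[:,:150]=0;m[:,300:]=0;m[:150]=0
ys,xs=np.nonzero(m);q=np.array([ray(s,u,v,0)[:2] for u,v in zip(xs,ys)],np.float32)
r=cv2.minAreaRect(q);print('outline',r)
c=q.min(0)/2+q.max(0)/2
# bar top points
sel=(P[...,2]>.07)&(abs(P[...,0]-c[0])<.08)&(abs(P[...,1]-c[1])<.06)
t=P[sel];print('bartop',len(t),t.min(0),t.max(0),np.median(t,0),cv2.minAreaRect(t[:,:2].astype(np.float32)))
m=mask((105,140,40),(125,255,255));m[:,:330]=0;m[:,500:]=0;m[:150]=0
n,l,st,_=cv2.connectedComponentsWithStats(m);k=1+np.argmax(st[1:,4])
ys,xs=np.nonzero(m>0);q=np.array([ray(s,u,v,.012)[:2] for u,v in zip(xs,ys)],np.float32)
R=cv2.minAreaRect(q);print('jig',R)
for n in('top1','scene1'):
    s=load(n);hsv=cv2.cvtColor(s['p'],cv2.COLOR_RGB2HSV);m=mask((0,150,80),(6,255,255))|mask((174,150,80),(180,255,255))
    if n=='top1':m[:150]=0;m[:,:350]=0;m[:,480:]=0
    else:m[:,:200]=0;m[:,300:]=0
    ys,xs=np.nonzero(m);P=cloud(s);print(n,'knob',xs.mean(),ys.mean(),len(xs),np.median(P[m>0],0),s['T'][:3,3])
```

```text
outline ((0.5422866940498352, 0.25009119510650635), (0.12927494943141937, 0.18933185935020447), 89.1624984741211)
bartop 375 [0.47929704 0.24730059 0.0701774 ] [0.59922182 0.25919142 0.08185498] [0.53695374 0.25230969 0.07871281] ((0.5392761826515198, 0.2530173659324646), (0.1199110597372055, 0.0117625268176198), 0.3264920115470886)
jig ((0.5364559292793274, -0.17454251646995544), (0.14775985479354858, 0.23768606781959534), 6.848731994628906)
top1 knob 417.5857142857143 188.71428571428572 70 [ 0.55683869 -0.15516988  0.12597712] [0.3948517  0.03672532 0.82113151]
scene1 knob 237.45098039215685 273.37254901960785 153 [ 0.56377695 -0.16345436  0.12580438] [ 0.85614563 -0.405946    0.54960585]
```

```bash
python3 -m handwheel '{"hand":[1,1,1,1,1,1,1,1,1,1,1,1],"translation":[[28,-30,0],[57,-60,0],[86,-90,0],[115,-120,0],[143,-150,0],[172,-180,0],[200,-210,-10],[229,-240,-20],[258,-270,-30],[286,-300,-40],[315,-330,-50],[315,-330,-60]],"turn":[[0,0,0.04],[0,0,0.08],[0,0,0.12],[0,0,0.16],[0,0,0.2],[0,0,0.24],[0,0,0.28],[0,0,0.32],[0,0,0.36],[0,0,0.37],[0,0,0.37],[0,0,0.37]]}' 10
python3 - <<'E'
from h import *
o=robot.get_obs();print(o['position'],o['tool_rot'],o['ft_force'],o['q'])
cap('wrist','w1')
s=load('w1');P=cloud(s);t=P[(P[...,2]>.07)&(P[...,2]<.09)&(abs(P[...,0]-.54)<.08)&(abs(P[...,1]-.25)<.03)];print(len(t),np.median(t,0),cv2.minAreaRect(t[:,:2].astype(np.float32)))
E
```

```text
time: 1.1
position: [0.5451, 0.2485, 0.1531]
tool_rot: [0.001, 1.0, -0.001, 0.003]
ft_force: [0.3, 0.2, 0.6]
grip_width: 0.087
grip_force: 0.0
[0.54508087 0.2485461  0.15311338] [ 1.10429723e-03  9.99995386e-01 -6.63716960e-04  2.75116288e-03] [0.27323033 0.22183201 0.60913832] [ 0.242851    0.56430789  1.56144518 -0.00308895  1.01082294 -1.32410255]
1746 [0.52737576 0.25152109 0.07855898] ((0.5319847464561462, 0.2513461112976074), (0.10482260584831238, 0.009687441401183605), 0.412346214056015)
```

View pics/w1.png

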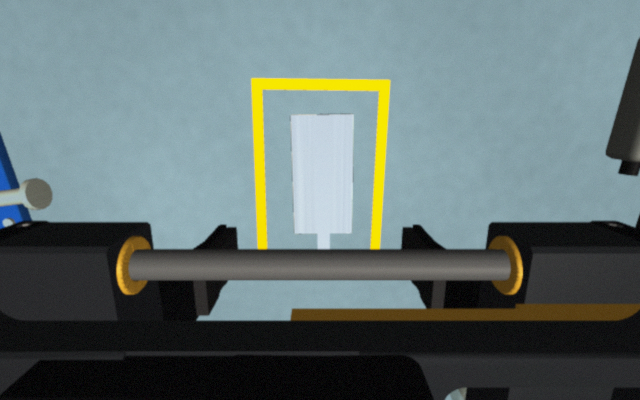

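The wrist view shows the bar centred between the open fingers, web at about column 322, with the outline clear of both fingers. I'll descend and pinch.

```bash
python3 -m handwheel '{"hand":[1,1,1,1,1,0.6,0.4,0.3,0.25,0.2,0.18,0.16],"translation":[[0,-1,-25],[0,-1,-50],[0,-1,-75],[0,-1,-95],[0,-1,-104],[0,-1,-104],[0,-1,-104],[0,-1,-104],[0,-1,-104],[0,-1,-104],[0,-1,-104],[0,-1,-104]],"turn":[[0,0,0],[0,0,0],[0,0,0],[0,0,0],[0,0,0],[0,0,0],[0,0,0],[0,0,0],[0,0,0],[0,0,0],[0,0,0],[0,0,0]]}' 10
python3 -m handwheel '{"hand":[0.14,0.12,0.1,0.06,0,0,0,0,0,0,0,0],"translation":[[0,0,0],[0,0,0],[0,0,0],[0,0,0],[0,0,0],[0,0,0],[0,0,0],[0,0,0],[0,0,0],[0,0,0],[0,0,0],[0,0,0]],"turn":[[0,0,0],[0,0,0],[0,0,0],[0,0,0],[0,0,0],[0,0,0],[0,0,0],[0,0,0],[0,0,0],[0,0,0],[0,0,0],[0,0,0]]}' 10
```

```text
time: 2.15
position: [0.5395, 0.2525, 0.0502]
tool_rot: [-0.002, 1.0, 0.0, 0.001]
ft_force: [0.9, -1.2, 0.0]
grip_width: 0.0487
grip_force: 0.0
time: 3.15
position: [0.5388, 0.2524, 0.0491]
tool_rot: [-0.002, 1.0, 0.0, -0.0]
ft_force: [-0.5, -0.6, -3.1]
grip_width: 0.0101
grip_force: 10.0
```

```bash
python3 -m handwheel '{"hand":[0,0,0,0,0],"translation":[[0,0,0],[0,0,0],[0,0,0],[0,0,0],[0,0,0]],"turn":[[0,0,0],[0,0,0],[0,0,0],[0,0,0],[0,0,0]]}' 10
python3 -m handwheel '{"hand":[0.4,0.8,1,1,1,1,1,1,1,1,1,1],"translation":[[0,0,0],[0,0,0],[0,0,0],[0,0,0],[0,0,0],[0,0,0],[0,0,30],[0,0,65],[0,0,100],[0,0,135],[0,0,160],[0,0,160]],"turn":[[0,0,0],[0,0,0],[0,0,0],[0,0,0],[0,0,0],[0,0,0],[0,0,0],[0,0,0],[0,0,0],[0,0,0],[0,0,0],[0,0,0]]}'
```

```text
time: 3.57
position: [0.539, 0.2524, 0.0494]
tool_rot: [-0.002, 1.0, -0.0, -0.0]
ft_force: [-0.8, 0.3, -4.1]
grip_width: 0.01
grip_force: 10.0
time: 4.57
position: [0.5429, 0.2535, 0.2159]
tool_rot: [-0.002, 1.0, 0.002, 0.006]
ft_force: [0.7, 1.1, 0.8]
grip_width: 0.0815
grip_force: 0.0
```

The web gauges 10.0 mm, so the target is notch one. Next I'll go above the knob and refine its position from rays.

```bash
python3 -m handwheel '{"hand":[1,1,1,1,1,1,1,1,1,1,1,1],"translation":[[0,-37,0],[0,-74,0],[0,-111,0],[0,-148,0],[0,-185,0],[0,-222,0],[0,-259,0],[2,-296,0],[4,-333,0],[6,-370,0],[6,-410,0],[6,-410,0]],"turn":[[0,0,0],[0,0,0],[0,0,0],[0,0,0.02],[0,0,0.04],[0,0,0.06],[0,0,0.08],[0,0,0.1],[0,0,0.12],[0,0,0.12],[0,0,0.12],[0,0,0.12]]}'
python3 - <<'E'
from h import *
for k in range(2): o=robot.get_obs();cap('wrist','w2')
cap('top','top2')
print(o['position'],o['tool_rot'])
s0=load('top1');s1=load('scene1')
def rd(s,u,v): r=s['T'][:3,:3]@np.array([(u-s['c'][0])/s['f'],(v-s['c'][1])/s['f'],1]);return s['T'][:3,3],r/np.linalg.norm(r)
L=[rd(s0,417.6,188.7),rd(s1,237.45,273.4)]
A=sum(np.eye(3)-np.outer(r,r) for o_,r in L);b=sum((np.eye(3)-np.outer(r,r))@o_ for o_,r in L);k=np.linalg.solve(A,b);print('knob 2view',k)
s=load('w2');hsv=cv2.cvtColor(s['p'],cv2.COLOR_RGB2HSV);m=cv2.inRange(hsv,(0,150,80),(6,255,255))|cv2.inRange(hsv,(174,150,80),(180,255,255))
ys,xs=np.nonzero(m);print(len(xs))
if len(xs):
  print(xs.mean(),ys.mean(),ray(s,xs.mean(),ys.mean(),.118),np.median(cloud(s)[m>0],0))
J=np.array([.5365,-.1745]);c,sn=np.cos(.1195),np.sin(.1195);d=k[:2]-J;print('jig frame',c*d[0]+sn*d[1],-sn*d[0]+c*d[1])
E
```

```text
time: 5.57
position: [0.5458, -0.1651, 0.2089]
tool_rot: [-0.059, 0.998, -0.002, 0.001]
ft_force: [-0.1, -0.1, 0.3]
grip_width: 0.0869
grip_force: 0.0
[ 0.54499663 -0.1614396   0.20859162] [-5.87185887e-02  9.98274531e-01 -2.87240552e-04 -7.31834611e-05]
knob 2view [ 0.55827045 -0.15803645  0.11776505]
398
320.57286432160805 212.80150753768845 [ 0.55856484 -0.15869245  0.118     ] [ 0.55613177 -0.15902513  0.12554387]
jig frame 0.023577908986298142 0.013750753325251885
```

View pics/w2.png

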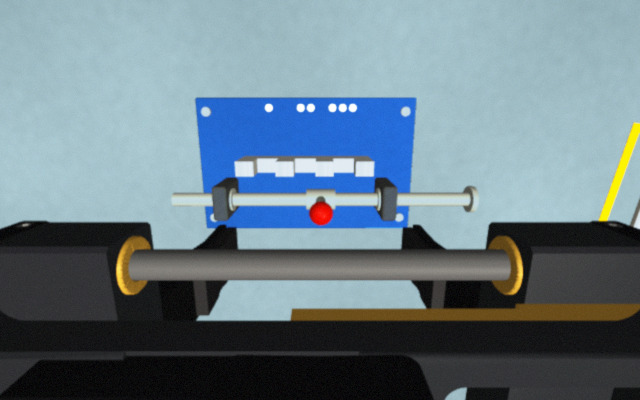

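The knob is at about (0.558, -0.158, 0.118), with bolt y at about +14 mm. In the wrist view it is at (320,213) between the fingers, and the single dot is at (268,107) on the -y side. I'll descend and grip it.

```bash
python3 -m handwheel '{"hand":[1,1,1,1,1,0.7,0.5,0.4,0.3,0.2,0.1,0.1],"translation":[[13,3,-20],[13,3,-45],[13,3,-70],[13,3,-82],[13,3,-82],[13,3,-82],[13,3,-82],[13,3,-82],[13,3,-82],[13,3,-82],[13,3,-82],[13,3,-82]],"turn":[[0,0,0],[0,0,0],[0,0,0],[0,0,0],[0,0,0],[0,0,0],[0,0,0],[0,0,0],[0,0,0],[0,0,0],[0,0,0],[0,0,0]]}' 12
python3 -m handwheel '{"hand":[0.1,0.1,0.1,0.1,0.1,0.1,0.1,0.1],"translation":[[0,0,0],[0,0,0],[0,0,0],[0,0,0],[0,0,0],[0,0,0],[0,0,0],[0,0,0]],"turn":[[0,0,0],[0,0,0],[0,0,0],[0,0,0],[0,0,0],[0,0,0],[0,0,0],[0,0,0]]}' 12
```

```text
time: 6.72
position: [0.5583, -0.1547, 0.1279]
tool_rot: [-0.061, 0.998, -0.0, 0.0]
ft_force: [-0.2, 0.7, -0.4]
grip_width: 0.048
grip_force: 0.0
time: 7.38
position: [0.5581, -0.1546, 0.1274]
tool_rot: [-0.062, 0.998, 0.0, -0.0]
ft_force: [-0.6, -0.0, 1.0]
grip_width: 0.009
grip_force: 0.0
```

Run:
```python
from h import *
cap('wrist','w3');cap('scene','scene3');cap('top','top3')
a=cv2.imread('pics/w3.png')[60:320,120:520];b=cv2.imread('pics/scene3.png')[180:400,100:400]
b=cv2.resize(b,(400,293));cv2.imwrite('pics/m3.png',np.vstack([a,b]))
```

```text
(no output)
```

View pics/m3.png

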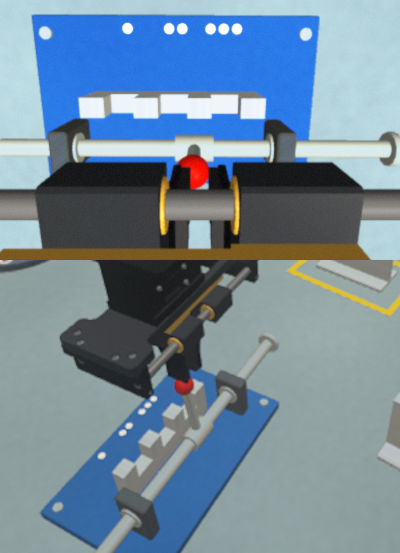

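The fingers closed behind the knob: it squeezed out toward -x and now sits just on the comb side of the fingertips. I'll open, re-measure and grip again.

```bash
python3 -m handwheel '{"hand":[0.3,0.5,0.7,0.7,0.7,0.7,0.7,0.7],"translation":[[0,0,0],[0,0,0],[0,0,0],[0,0,0],[0,0,0],[0,0,0],[0,0,0],[0,0,0]],"turn":[[0,0,0],[0,0,0],[0,0,0],[0,0,0],[0,0,0],[0,0,0],[0,0,0],[0,0,0]]}' 12
cat >> h.py <<'E'
J=np.array([.5365,-.1745]);cj,sj=np.cos(.1195),np.sin(.1195)
def tojig(k): d=k[:2]-J; return cj*d[0]+sj*d[1],-sj*d[0]+cj*d[1],k[2]
def knob(names=('wrist','scene')):
    L=[]
    for n in names:
        p,_=cap(n,'k_'+n);s=load('k_'+n);hsv=cv2.cvtColor(p,cv2.COLOR_RGB2HSV)
        m=cv2.inRange(hsv,(0,150,60),(6,255,255))|cv2.inRange(hsv,(174,150,60),(180,255,255))
        if n=='scene':m[:180]=0;m[:,350:]=0
        if n=='top':m[:150]=0;m[:,:350]=0;m[:,480:]=0
        q,l,st,ce=cv2.connectedComponentsWithStats(m)
        if q<2: print(n,'none');continue
        i=1+np.argmax(st[1:,4]);c=cv2.minEnclosingCircle(np.argwhere(l==i)[:,::-1].astype(np.float32))
        r=s['T'][:3,:3]@np.array([(c[0][0]-s['c'][0])/s['f'],(c[0][1]-s['c'][1])/s['f'],1]);L.append((s['T'][:3,3],r/np.linalg.norm(r)));print(n,c,st[i,4])
        print('  depth pt',np.median(cloud(s)[l==i],0))
    A=sum(np.eye(3)-np.outer(r,r) for o,r in L);b=sum((np.eye(3)-np.outer(r,r))@o for o,r in L);k=np.linalg.solve(A,b)
    for o,r in L: print('  resid',np.linalg.norm((np.eye(3)-np.outer(r,r))@(k-o)))
    x,y,z=tojig(k);print('knob',k,'jig',x,y,z,'theta',np.arctan2(.03-x,z-.045),'rad',np.hypot(.03-x,z-.045));return k
E
python3 - <<'E'
from h import *
knob(('wrist','scene'));o=robot.get_obs();print(o['position'],tojig(o['position']),o['tool_rot'],o['grip_width'])
E
```

```text
time: 8.2
position: [0.5581, -0.1546, 0.1275]
tool_rot: [-0.062, 0.998, -0.0, 0.0]
ft_force: [-0.7, 1.6, 0.4]
grip_width: 0.054
grip_force: 0.0
wrist ((312.5, 231.73529052734375), 17.32984733581543) 862
  depth pt [ 0.55574469 -0.15880553  0.12552348]
scene ((237.0500030517578, 273.07501220703125), 7.211761951446533) 154
  depth pt [ 0.5634297  -0.16322008  0.12580291]
  resid 0.0005020887045551378
  resid 0.0005020887045551714
knob [ 0.5582139  -0.15884469  0.11937848] jig 0.023425403460199782 0.01295501785822982 0.11937847654693214 theta 0.0881646575144793 rad 0.07466848795244006
[ 0.55811538 -0.15459925  0.12745114] (np.float64(0.02383370840398863), np.float64(0.017181931797572377), np.float64(0.12745113703352154)) [-6.15710942e-02  9.98102700e-01 -2.14104020e-05  1.70458380e-05] 0.05826055358080988
```

Run:
```python
from h import *
cap('scene','scene4')
for f in('scene3','scene4'):
    s=load(f);P=cloud(s);o=robot.get_obs()['position']
    hsv=cv2.cvtColor(s['p'],cv2.COLOR_RGB2HSV)
    dark=(hsv[...,2]<70)&(P[...,2]>.09)&(np.linalg.norm(P[...,:2]-o[:2],axis=-1)<.07)
    t=P[dark];print(f,len(t));
    for z in np.arange(.095,.16,.005):
        q=t[(t[:,2]>=z)&(t[:,2]<z+.005)]
        if len(q):j=np.array([tojig(a) for a in q]);print(round(z,3),len(q),j.min(0)[:2].round(3),j.max(0)[:2].round(3))
s=load('scene4');cv2.imwrite('pics/s4.png',cv2.resize(s['p'][180:360,150:350,::-1],(600,540),interpolation=cv2.INTER_CUBIC))
```

```text
scene3 15610
0.135 19 [0.017 0.002] [0.037 0.027]
0.14 56 [0.016 0.002] [0.038 0.028]
0.145 69 [0.016 0.001] [0.038 0.028]
0.15 70 [0.016 0.001] [0.038 0.027]
0.155 60 [0.018 0.001] [0.038 0.027]
scene4 15651
0.135 14 [ 0.017 -0.022] [0.036 0.05 ]
0.14 77 [ 0.017 -0.023] [0.038 0.051]
0.145 76 [ 0.019 -0.023] [0.038 0.052]
0.15 80 [ 0.017 -0.023] [0.038 0.052]
0.155 72 [ 0.017 -0.023] [0.038 0.052]
```

View pics/s4.png

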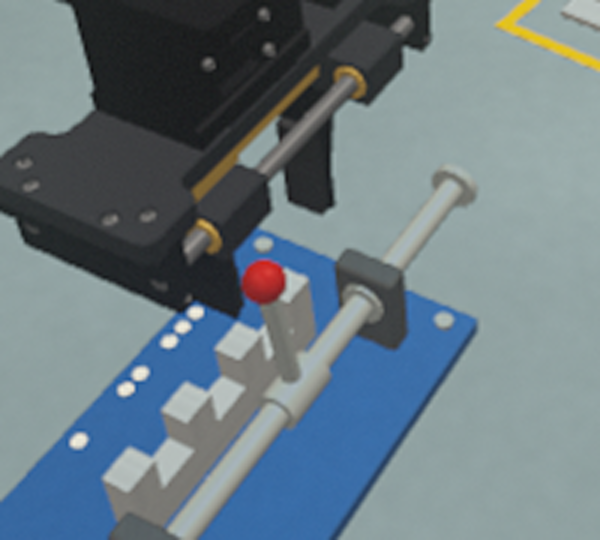

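The fingertips are visibly above the knob: depth puts them at about z=0.135, while the knob top is at 0.129. The knob at (265,280) in the crop hasn't moved. I'll lower about 26 mm, shift slightly and close again.

```bash
python3 -m handwheel '{"hand":[0.7,0.7,0.7,0.7,0.5,0.4,0.3,0.2,0.1,0.1,0.1,0.1],"translation":[[-2,-3,-8],[-2,-3,-16],[-2,-3,-26],[-2,-3,-26],[-2,-3,-26],[-2,-3,-26],[-2,-3,-26],[-2,-3,-26],[-2,-3,-26],[-2,-3,-26],[-2,-3,-26],[-2,-3,-26]],"turn":[[0,0,0],[0,0,0],[0,0,0],[0,0,0],[0,0,0],[0,0,0],[0,0,0],[0,0,0],[0,0,0],[0,0,0],[0,0,0],[0,0,0]]}' 12
python3 -m handwheel '{"hand":[0.1,0.1,0.1,0.1,0.1,0.1],"translation":[[0,0,0],[0,0,0],[0,0,0],[0,0,0],[0,0,0],[0,0,0]],"turn":[[0,0,0],[0,0,0],[0,0,0],[0,0,0],[0,0,0],[0,0,0]]}' 12
python3 -c "
from h import *
knob(('wrist','scene'))"
```

```text
time: 9.35
position: [0.5563, -0.158, 0.1017]
tool_rot: [-0.062, 0.998, -0.0, 0.0]
ft_force: [0.1, -1.7, -0.5]
grip_width: 0.0187
grip_force: 12.0
time: 9.85
position: [0.5563, -0.1579, 0.1016]
tool_rot: [-0.062, 0.998, -0.0, 0.0]
ft_force: [-0.2, -1.9, 2.4]
grip_width: 0.0189
grip_force: 12.0
wrist ((319.0, 247.0), 19.026397705078125) 446
  depth pt [ 0.55068517 -0.1590714   0.12301276]
scene ((240.5, 272.5), 6.5193023681640625) 86
  depth pt [ 0.56717871 -0.15975549  0.12614343]
  resid 0.002315495740250535
  resid 0.0023154957402505383
knob [ 0.55769902 -0.15585666  0.11518177] jig 0.023270413806381687 0.01598312454927525 0.11518177375903867 theta 0.09559567702754568 rad 0.07050367861539018
```

Gripped at 18.9 mm, so now I'll slide about -54 mm along the jig's y.

```bash
python3 -m handwheel '{"hand":[0.1,0.1,0.1,0.1,0.1,0.1,0.1,0.1,0.1,0.1,0.1,0.1],"translation":[[0.6,-5,0],[1.2,-10,0],[1.9,-16,0],[2.6,-22,0],[3.3,-28,0],[4,-34,0],[4.8,-40,0],[5.5,-46,0],[6,-50,0],[6.4,-53.5,0],[6.4,-53.5,0],[6.4,-53.5,0]],"turn":[[0,0,0],[0,0,0],[0,0,0],[0,0,0],[0,0,0],[0,0,0],[0,0,0],[0,0,0],[0,0,0],[0,0,0],[0,0,0],[0,0,0]]}' 15
python3 -c "
from h import *
knob(('wrist','scene'));print(tojig(robot.get_obs()['position']))"
```

```text
time: 10.95
position: [0.5627, -0.2127, 0.1016]
tool_rot: [-0.061, 0.998, -0.001, 0.0]
ft_force: [-0.6, -1.9, 4.5]
grip_width: 0.0184
grip_force: 15.0
wrist ((319.5, 246.5), 18.560810089111328) 448
  depth pt [ 0.55704029 -0.21387239  0.12287249]
scene ((214.0, 302.5), 7.566473007202148) 113
  depth pt [ 0.57287178 -0.2146078   0.12618826]
  resid 0.0017477864622509273
  resid 0.0017477864622508978
knob [ 0.56363485 -0.21085702  0.11430988] jig 0.022607004808334538 -0.039332638271375016 0.11430988057287726 theta 0.10626402498247885 rad 0.06970305533425704
(np.float64(0.0214398561983803), np.float64(-0.04091298887674033), np.float64(0.10160768644775259))
```

```bash
python3 -m handwheel '{"hand":[0.1,0.1,0.1,0.1,0.1,0.1,0.1,0.1,0.1,0.1],"translation":[[-6,-0.7,-0.7],[-11.8,-1.4,-2],[-17,-2,-3.6],[-22.4,-2.7,-5.6],[-27.4,-3.3,-8],[-32.4,-3.9,-10.7],[-37,-4.4,-14],[-41.4,-5,-17.3],[-49.4,-5.9,-25.2],[-49.4,-5.9,-25.2]],"turn":[[0,0,0],[0,0,0],[0,0,0],[0,0,0],[0,0,0],[0,0,0],[0,0,0],[0,0,0],[0,0,0],[0,0,0]]}' 15
python3 -c "
from h import *
knob(('wrist','scene'));print(tojig(robot.get_obs()['position']))"
```

```text
time: 11.88
position: [0.5111, -0.2161, 0.0747]
tool_rot: [-0.061, 0.998, 0.001, -0.001]
ft_force: [2.1, -0.9, -1.5]
grip_width: 0.0187
grip_force: 15.0
wrist ((319.5, 248.0), 16.500099182128906) 284
  depth pt [ 0.50652188 -0.21727924  0.09596254]
scene ((187.468505859375, 298.8149719238281), 7.333662509918213) 139
  depth pt [ 0.52231497 -0.21735016  0.10067935]
  resid 0.0013408134595121568
  resid 0.0013408134595121566
knob [ 0.51229686 -0.2146286   0.08842132] jig -0.028814490910677497 -0.03695701771241798 0.08842131984696978 theta 0.9348409787888061 rad 0.07310646591331725
(np.float64(-0.02954126404084404), np.float64(-0.03836027733178501), np.float64(0.0753826871722534))
```

```bash
python3 -m handwheel '{"hand":[0.1,0.1,0.1,0.1,0.1,0.1,0.1,0.1,0.1,0.1,0.1],"translation":[[-3.5,-1.4,-4.4],[-6.8,-1.8,-9],[-9.7,-2.1,-14],[-12.1,-2.4,-19],[-14.2,-2.7,-24],[-15.9,-2.9,-29.5],[-17.2,-3,-35],[-18,-3.1,-40.5],[-18,-3.1,-42],[-18,-3.1,-42],[-18,-3.1,-42]],"turn":[[0,0,0],[0,0,0],[0,0,0],[0,0,0],[0,0,0],[0,0,0],[0,0,0],[0,0,0],[0,0,0],[0,0,0],[0,0,0]]}' 15
python3 -c "
from h import *
knob(('wrist','scene'));print(tojig(robot.get_obs()['position']))"
```

```text
time: 12.9
position: [0.494, -0.2198, 0.0339]
tool_rot: [-0.062, 0.998, 0.001, -0.001]
ft_force: [-3.8, 1.6, 1.9]
grip_width: 0.0191
grip_force: 15.0
wrist ((319.0, 248.5), 15.008431434631348) 224
  depth pt [ 0.48934827 -0.22102777  0.05620076]
scene ((183.0, 312.5), 6.800835609436035) 110
  depth pt [ 0.50459006 -0.22172561  0.06147587]
  resid 0.0016394050278137756
  resid 0.0016394050278137082
knob [ 0.49534409 -0.21820459  0.04808938] jig -0.046072674519105294 -0.03848647121758136 0.048089384329626575 theta 1.5302076707667862 rad 0.0761353801069245
(np.float64(-0.04757471741492888), np.float64(-0.03988666698169786), np.float64(0.033888024929521574))
```

Handle is down at y of about -39 mm. I'll release, rise and check.

```bash
python3 -m handwheel '{"hand":[0.2,0.3,0.45,0.45,0.45,0.45,0.45,0.45,0.45,0.45,0.45,0.45],"translation":[[0,0,0],[0,0,0],[0,0,0],[0,0,0],[0,0,0],[0,0,0],[0,0,15],[0,0,35],[0,0,70],[0,0,105],[0,0,140],[0,0,140]],"turn":[[0,0,0],[0,0,0],[0,0,0],[0,0,0],[0,0,0],[0,0,0],[0,0,0],[0,0,0],[0,0,0],[0,0,0],[0,0,0],[0,0,0]]}'
python3 -m handwheel '{"hand":[0.45,0.45],"translation":[[0,0,0],[0,0,0]],"turn":[[0,0,0],[0,0,0]]}'
python3 - <<'E'
from h import *
knob(('wrist','scene'));o=robot.get_obs();print(o['ft_force'],o['position'])
s=load('k_scene');cv2.imwrite('pics/end.png',s['p'][:,:,::-1])
cap('top','top9');d=np.abs(load('top9')['p'].astype(int)-load('top1')['p']).max(-1);d[:, 330:]=0;print('changed left pixels',(d[150:270,150:270]>40).sum())
E
```

```text
time: 14.0
position: [0.4995, -0.2229, 0.1811]
tool_rot: [-0.062, 0.998, -0.005, 0.006]
ft_force: [-0.2, -1.0, 0.4]
grip_width: 0.0394
grip_force: 0.0
time: 14.17
position: [0.4949, -0.2198, 0.1741]
tool_rot: [-0.062, 0.998, 0.0, 0.0]
ft_force: [0.1, -0.3, -0.2]
grip_width: 0.0398
grip_force: 0.0
wrist ((319.5, 192.26922607421875), 10.04688835144043) 319
  depth pt [ 0.49659621 -0.21938893  0.06003372]
scene ((181.8157958984375, 313.1842041015625), 6.9559454917907715) 124
  depth pt [ 0.50294648 -0.22335664  0.06086932]
  resid 0.00043399449834513777
  resid 0.00043399449834515544
knob [ 0.49831835 -0.21948413  0.05241045] jig -0.043272167094427424 -0.04011146600166921 0.0524104497085052 theta 1.4700031053024323 rad 0.07364594514021786
[ 0.221298   -0.37374695  0.07102692] [ 0.4941563  -0.21936769  0.17280588]
changed left pixels 405
```

View pics/end.png

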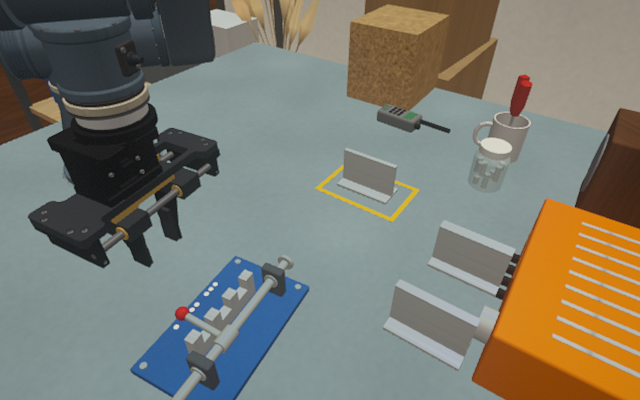

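The end view shows the knob at (182,313), down in the one-dot notch, with all bars upright and in place. The arm is clear.

```bash
python3 -c "
from rig import hand_in
print(hand_in())"
```

```text
the job is handed in; nothing more can be done
None
```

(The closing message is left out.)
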